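# Eject the orange backup cartridge and catch it on the chute

## Robot

A 7-joint arm with a two-finger parallel gripper is mounted at the origin on the work surface. World frame = base frame: x ahead of the robot, y to its left, z up, the work surface at z = 0. Lengths are in m, angles in rad, forces in N, time in s.
With the tool pointing down it reaches from about 0.35 to 0.9 m from the base axis. Payload 8.1 kg.
Tool frame: the origin (TCP) lies between the finger pads; the fingertips stand 11 mm ahead of it and the grasp point (between the pads) lies 8 mm behind it; y points along the fingers, z is the direction in which the jaws open and shut, and the axes are right-handed (so a half turn about y gives the same grasp; the last joint's range is limited). The gripper opens to 92 mm and grips with 3 to 60 N. Pads are 19 mm wide; open, the fingers measure 130 mm over their backs; the gripper's body (75 mm by 190 mm) begins 47 mm behind the grasp point.
Start: joints at [-1.37, 0.434, 0.025, 1.573, -0.012, 1.134, -0.075], TCP at [0.187, 0.596, 0.238] pointing down, gripper open.
Joint ranges: [-2.62, 2.62], [-0.44, 2.09], [-1.27, 1.32], [0.08, 2.57], [-1.32, 4.46], [0.12, 2], [-2.74, 2.74]. Speed limits (rad/s): [2.22, 2.22, 3.01, 3.01, 3.14, 3.14, 3.14].

## Interface

Orientations are given as a rotation vector (axis times angle).
In Python, from workcell import env gives the robot as it stands.
- The arm moves only by the tool play_rows, never from a script. Its argument "targets" is a list of rows, each a list of 3 entries, a list of its own where there are three numbers: the turn, a rotation vector about the tool's x, y, z in rad, then the shift along the tool's x, y, z in cm, then the finger opening in cm, from 0 to 9.18. A call has 1 to 8 rows; each row is the pose to reach, as a shift and turn from the pose commanded when the call began, along the tool's axes at that moment; what a row does not reach only later rows make up. A row lasts 1/10 s, in which the tool goes at most 50 mm and 8.59 degrees, less where a joint would pass 70% of its speed; a pose out of reach is approached as far as the arm can. A call with a gripper value outside its range is refused whole. The fingers move at their own pace and stop on an object; the grip force is fixed at half the most. Time passes only in rows, so rows that repeat a pose let the fingers close. It gives the time, the measured TCP pose, the force and the opening at its end, in the units of the state.
- env.get_state(): the state, without advancing time (a new reading comes with each control period).
- env.read_camera(name): name is "side" or "top"; returns (picture, depth): 384x512x3 uint8, red, green, blue; 384x512 float32, m along the optical axis (not along the pixel's ray), 0 where there is no reading.
- env.camera_params(name): a dict with "vertical_fov" (degrees; the focal length in pixels is half the picture's height over the tangent of half this angle, whatever the lens; pixels are square), "cx", "cy" (the principal point, pixels), "k1" (the pictures are not rectified: a ray, as slopes to the right and down, at radius r is drawn at 1 + k1 r^2 times it, then the intrinsics apply), "camera_from_world" (4x4, takes a point from world to camera coordinates). Camera axes: x right, y down, z forward; pixel columns grow to the right and rows downward; lengths in m; the calibration is good to about 2 mm. A picture is of the moment at which its call begins. camera_params takes no time and is no camera call.
- env.close_job(): hands the job in, once; it reports no verdict.
The state is a dict: "t": time; "joint_pos": joint angles; "qvel": joint speeds; "tau": joint torques, N m; "tool_pos": TCP position; "eef_rot": TCP orientation; "force": force on the tool from outside, world axes, zero at the start; "moment": the same for the moment, N m; "gripper_width": finger opening in m.
Only numpy, scipy, OpenCV 4.12 (cv2) and the standard library are available. Lean on these libraries where they do the work, as an engineer would, in place of code of your own. Each camera call takes 0.05 s, during which the arm holds its last target. There are 200 camera calls.

## Task

Press the green eject button of the dock that holds the orange backup cartridge and, with the other finger standing in the chute, catch the cartridge as it springs out, before it slides away down the chute. Finish still holding: one finger keeps the button down while the cartridge, popped well out of its latched place but still in its chute, rests against the other finger. Only press and block: do not grip or lift anything, and leave the blue cartridge latched in its dock and the mug, mouse and stapler where they are.

Things in the scene. Friction and masses are not known exactly. Their poses are not given: they have to be found in the camera images.
- orange_dock: Fixed grey dock, 170 x 120 mm, 100 mm high at its hood. Origin: centre of underside; +x up the chute, z up. The 56 mm wide open chute runs along y = +30 mm, sloping 15 degrees down to -x, side walls 12 mm above its floor; it ends open at x = -84 mm, where an uncaught cartridge slides off. Button at y = -35 mm; the deck there is level with the chute floor; an 18 mm hump starts 68 mm up the slope.
- orange_eject (a joint): Travel of the orange dock's eject button, m: 0 up, 0.009 fully down, square to the sloping deck, against a spring (2 N at first, 4.5 N fully down; springs up if let go). Its catch tooth holds the cartridge; past about 0.005 it is clear and a spring pusher (2.7 N, still 1 N after 32 mm) shoots the cartridge down the slippery chute.
- orange_button_top (a point): Centre of the top face of the orange dock's green button: a 30 mm square cap, tilted 15 degrees like the deck; when up it stands 18 mm (square to the slope) above the deck and chute floor and 10 mm above its 42 mm square black bezel. Moves with the button.
- orange_catch_point (a point): Fixed point over the middle of the orange chute, 65 mm beside the raised button's top centre (dock +y) and level with it, 18 mm above the chute floor. The latched cartridge's front is 30 mm up the slope from here. One fingertip on the button, the other here: pressing brings the second down into the cartridge's way, still 9 mm clear of the floor with the button fully down.
- orange_cart: Loose orange cartridge, 85 long, 54 wide, 24 mm high, about 160 g, lying in the orange dock's chute with 1 mm play at each side; black front bar, white blank label. Origin: centre of its underside; x along it up the chute, y across, z square to the chute floor (15 degrees from vertical in place).
- orange_cart_front (a point): Centre of the orange cartridge's front (downhill) face, 12 mm above the chute floor. Latched, it lies at about (-15, 30, 51) mm in the dock's frame; 'well out' means at least 10 mm further down the chute, and it should be stopped within 45 mm.
- blue_dock: Same make and sizes as the orange dock, holding the blue cartridge. Leave alone.
- blue_eject (a joint): Travel of the blue dock's eject button in m, as on the orange dock. Must not be pressed.
- blue_cart: Loose blue cartridge, as the orange one, latched in the blue dock. Leave it there.
- mug: Blue ceramic mug, 80 mm across, 92 mm high, handle at its +y. Origin: centre of its underside. Bystander.
- mouse: Black computer mouse, 100 x 58 x 31 mm. Origin: centre of its underside, x along its length. Bystander.
- stapler: Red and black stapler, 130 x 36 x 53 mm. Origin: centre of its underside, x along its length. Bystander.

How it is judged:
On the way, in this order (a step that is already met when the one before it is completed fails the run):
1. the orange dock's eject button is pressed (value of joint orange_eject above 0.0035 m).
2. the orange cartridge has popped out and is stopped against a finger in the chute, the button still held (x of orange_cart_front in the frame of orange_dock between -0.0586 and -0.0248 m and value of joint orange_eject above 0.003 m and contact force between the fingers and orange_cart above 0.15 N and linear speed of orange_cart below 0.03 m/s), for 0.3 s.
At the end, for the whole second after the job is handed in: Orange dock's button held down over 3 mm; orange cartridge flat in its chute (tilt 11 to 19 degrees, within 5 mm of the centre line), 10 to 45 mm down from its latched place, under 0.03 m/s, pressing on a finger with over 0.15 N; blue cartridge within 6 mm of its start, its button up (all of step 2 and y of orange_cart_front in the frame of orange_dock between 0.025 and 0.035 m and z of orange_cart_front in the frame of orange_dock below 0.053 m and angle between orange_cart's own z axis and vertical between 0.2 and 0.33 rad and distance of blue_cart from where it was at the start of the episode below 0.006 m and value of joint blue_eject below 0.003 m); the arm keeps its last pose, push and grip.
It fails at once if the orange cartridge slides away (over 50 mm from its latched place) (x of orange_cart_front in the frame of orange_dock below -0.0635 m).
It fails at once if the orange cartridge is lifted or tipped out of its chute (z of orange_cart_front in the frame of orange_dock above 0.061 m or angle between orange_cart's own z axis and vertical above 0.42 rad).
It fails at once if the blue cartridge is moved or its button pressed (distance of blue_cart from where it was at the start of the episode above 0.006 m or value of joint blue_eject above 0.003 m).
It fails at once if a bystander is moved over 20 mm (distance of any of mug, mouse, stapler from where it was at the start of the episode above 0.02 m).
It also fails if it takes over 30 s, if anything falls off the work surface, if the arm or the gripper's body presses on something with over 40 N, if the wrist force passes 120 N, or if a joint passes its speed limit or range.

## Working session

There is one attempt and no reset: what is moved stays moved. The work goes in short steps, Python scripts to look and compute and a tool call to move; the robot and the scene stay as the last step left them, time stands still between calls to the robot, and variables do not carry over. Pictures are saved under pics/ and viewed, about 8 in all and at most 12, crops included, and the job is handed in when it is done.

Besides the shell and the picture viewer there is one more tool, called after "Emit:" by a JSON object that holds its "api" and its "payload", one argument or row to a line. play_rows: Moves the arm, as the interface text tells. Its arguments: {"type":"object","properties":{"targets":{"type":"array"}},"required":["targets"]}

```bash
mkdir -p pics; cat > h.py <<'E'
import numpy as np, cv2
from scipy.spatial.transform import Rotation as R
from workcell import env
def K(name,shape=(384,512)):
    p=env.camera_params(name); f=shape[0]/2/np.tan(np.radians(p["vertical_fov"])/2)
    return f,p["cx"],p["cy"],p["k1"],np.array(p["camera_from_world"])
def world(name,u,v,d):
    f,cx,cy,k1,T=K(name); x=(np.asarray(u,float)-cx)/f; y=(np.asarray(v,float)-cy)/f
    a,b=x.copy(),y.copy()
    for _ in range(10):
        s=1+k1*(a*a+b*b); a,b=x/s,y/s
    P=np.stack([a*d,b*d,d],-1); return (P-T[:3,3])@T[:3,:3]
def proj(name,P):
    f,cx,cy,k1,T=K(name); q=np.atleast_2d(P)@T[:3,:3].T+T[:3,3]; a=q[:,:2]/q[:,2:]
    a=a*(1+k1*(a**2).sum(1,keepdims=True)); return a*f+[cx,cy]
def snap(name,tag):
    im,d=env.read_camera(name); np.savez(f"pics/{tag}.npz",im=im,d=d); return im,d
E
python3 - <<'E'
from h import *
for n in("side","top"):
    im,d=snap(n,n+"0"); cv2.imwrite(f"pics/{n}0.png",cv2.resize(im[:,:,::-1],(800,600)))
    print(n,K(n)); 
s=env.get_state(); print(s["tool_pos"],s["eef_rot"],s["gripper_width"],R.from_rotvec(s["eef_rot"]).as_matrix())
E
```

```text
side (np.float64(364.3038669491038), 260.08885972767905, 189.59690777365824, -0.056375637662810014, array([[-0.98651389, -0.16340875, -0.00937649,  0.62520649],
       [-0.08738526,  0.57426053, -0.81399549,  0.12086816],
       [ 0.13839853, -0.80219849, -0.58079551,  1.13617861],
       [ 0.        ,  0.        ,  0.        ,  1.        ]]))
top (np.float64(354.55967892423683), 255.20738143906766, 190.1604856573909, -0.10489162264613792, array([[ 0.0136586 , -0.99978413, -0.01565694, -0.01165512],
       [-0.9970339 , -0.01243158, -0.07595299,  0.64304811],
       [ 0.07574196,  0.01664792, -0.99698847,  1.23080458],
       [ 0.        ,  0.        ,  0.        ,  1.        ]]))
[0.18690121 0.59597101 0.23703185] [-1.55898503  0.23864374 -0.23848304] 0.09149591133165157 [[ 9.54176027e-01 -3.09469740e-04  2.99245742e-01]
 [-2.99245882e-01 -1.34732518e-03  9.54175082e-01]
 [ 1.07893007e-04 -9.99999044e-01 -1.37819293e-03]]
```

View pics/top0.png

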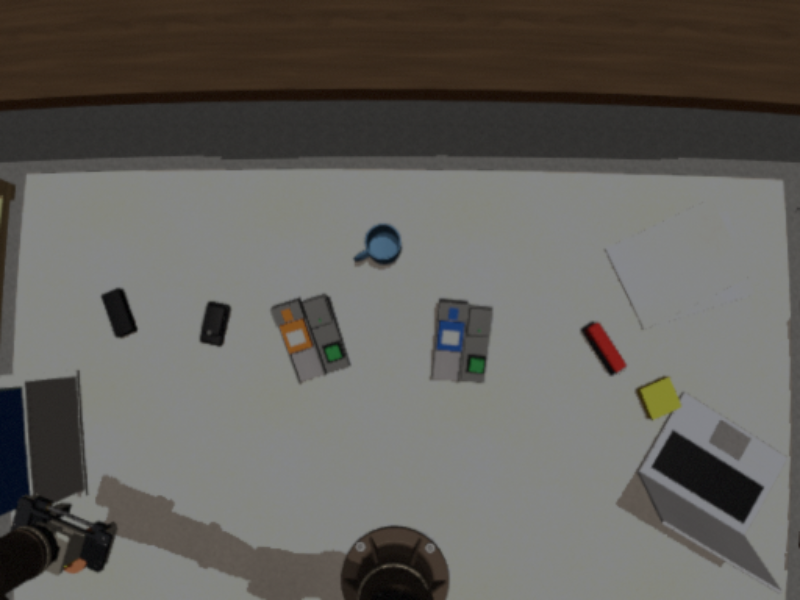

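View pics/side0.png

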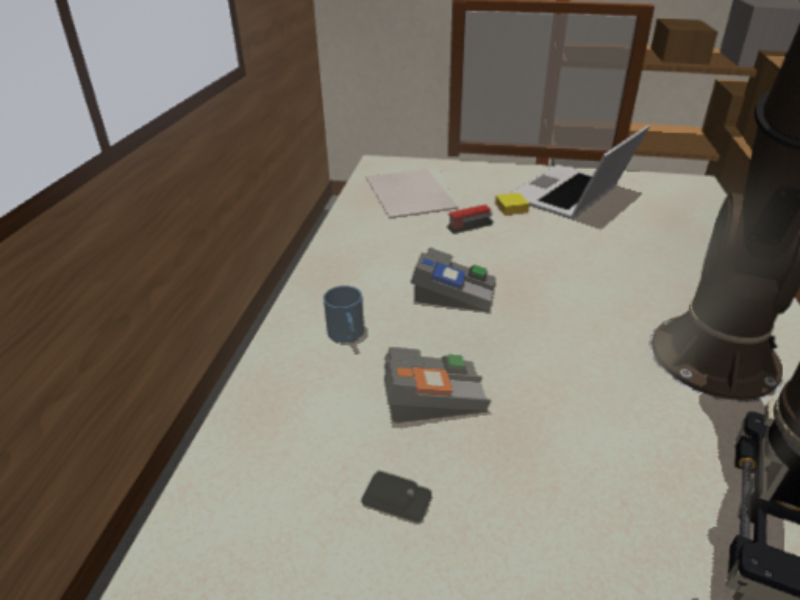

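The top view shows the orange dock at about (310,338), with its green button at (333,352). The side view puts it at (437,385). The chute opens towards the robot. I'll fit the dock pose from the pictures and depth.

```bash
python3 - <<'E'
from h import *
out=[]
for n,(u0,u1,v0,v1) in (("top",(165,235,180,255)),("side",(235,325,215,275))):
    z=np.load(f"pics/{n}0.npz"); im,d=z["im"],z["d"]
    c=im[v0:v1,u0:u1]; s=min(800/(u1-u0),600/(v1-v0))//2
    out.append(cv2.resize(c[:,:,::-1],None,fx=7,fy=7,interpolation=cv2.INTER_CUBIC))
    vv,uu=np.mgrid[v0:v1,u0:u1]; P=world(n,uu,vv,d[v0:v1,u0:u1])
    hsv=cv2.cvtColor(c,cv2.COLOR_RGB2HSV)
    g=(hsv[...,0]>45)&(hsv[...,0]<80)&(hsv[...,1]>120)&(d[v0:v1,u0:u1]>0)
    o=(hsv[...,0]<20)&(hsv[...,1]>130)&(d[v0:v1,u0:u1]>0)
    for k,m in(("green",g),("orange",o)): print(n,k,m.sum(),uu[m].mean(),vv[m].mean(),P[m].mean(0).round(4),np.median(P[m],0).round(4))
    m=(P[...,2]>0.012)&(P[...,2]<0.12); Q=P[m]; print(n,"n",m.sum(),"z table",np.median(P[(P[...,2]<0.012)][:,2]))
    r=cv2.minAreaRect((Q[:,:2]*1000).astype(np.float32)); print(r, Q[:,2].max())
    np.savez(f"pics/Q{n}.npz",Q=Q)
h=max(x.shape[0] for x in out)
cv2.imwrite("pics/c0.png",cv2.resize(out[0],None,fx=1.1,fy=1.1));cv2.imwrite("pics/c1.png",out[1])
E
```

```text
top green 87 212.88505747126436 225.2528735632184 [0.5177 0.1412 0.0481] [0.5185 0.1411 0.0486]
top orange 238 188.11344537815125 211.60084033613447 [0.5631 0.2232 0.0756] [0.5685 0.2276 0.075 ]
top n 1804 z table -9.182431809505754e-05
((552.1544189453125, 192.2767333984375), (180.07933044433594, 121.84318542480469), 18.253812789916992) 0.1023688026234849
side green 0 nan nan [nan nan nan] [nan nan nan]
side orange 209 272.1004784688995 241.76076555023923 [0.5618 0.2298 0.077 ] [0.5669 0.2341 0.0766]
side n 2271 z table 0.0009172972923716428
((551.3214721679688, 195.7578125), (180.33543395996094, 123.13215637207031), 17.9491024017334) 0.1007045188992447<stdin>:11: RuntimeWarning: Mean of empty slice.
  ret = ret.dtype.type(ret / rcount)
  ret = um.true_divide(
  return _methods._mean(a, axis=axis, dtype=dtype,
```

View pics/c0.png

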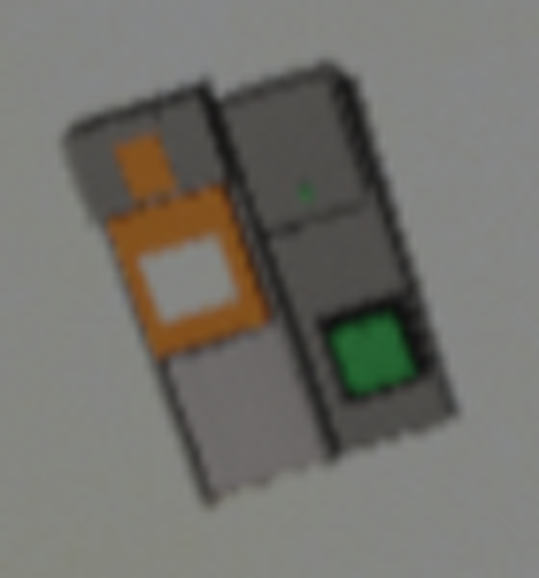

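View pics/c1.png

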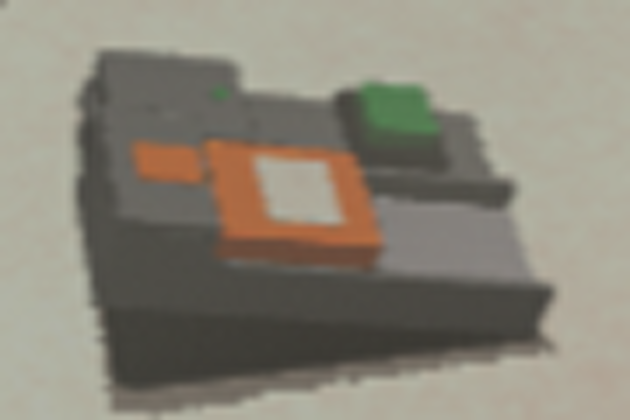

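```bash
python3 - <<'E'
from h import *
from scipy.optimize import least_squares
pts=[("top",(375,351),(-45.5,-35,49)),("top",(160,357),(-18.1,57,62.6)),("top",(270,322),(-18.1,3,62.6)),("top",(208,505),(-85,60,32)),("top",(455,412),(-85,-60,20)),
("side",(399,108),(-45.5,-35,49)),("side",(382,243),(-18.1,57,62.6)),("side",(358,153),(-18.1,3,62.6)),("side",(548,346),(-85,60,0)),("side",(112,388),(85,60,0)),("side",(552,288),(-85,60,32))]
def px(n,p):
    s,u,v=(7.7,165,180) if n=="top" else (7,235,215)
    return np.array([u+(p[0]+.5)/s-.5,v+(p[1]+.5)/s-.5])
def tr(x,q): return R.from_euler("z",x[2]).apply(np.array(q)/1000)+[x[0],x[1],0]
def f(x,c=("top","side")): return np.concatenate([(proj(n,tr(x,q))[0]-px(n,p)) for n,p,q in pts if n in c])
for c in (("top","side"),("top",),("side",)):
    r=least_squares(f,[.552,.195,.31],args=(c,),loss="soft_l1"); x=r.x
    print(c,x[:2].round(4),np.degrees(x[2]).round(2),"btn",tr(x,(-45.5,-35,49)).round(4)); print(f(x,c).reshape(-1,2).round(1).tolist())
E
```

```text
('top', 'side') [0.5486 0.1883] 17.9 btn [0.5161 0.1411 0.049 ]
[[-0.4, 0.6], [-0.8, 0.0], [-0.1, 0.0], [-0.6, -0.9], [0.3, 1.1], [0.1, -0.5], [0.2, 0.0], [-0.4, -0.6], [-0.9, -0.7], [1.5, 0.5], [-0.6, -0.4]]
('top',) [0.549  0.1887] 19.6 btn [0.5179 0.1404 0.049 ]
[[-0.2, 0.1], [-0.6, 0.4], [-0.1, -0.1], [0.2, -0.7], [0.7, 0.3]]
('side',) [0.5479 0.1888] 16.73 btn [0.5144 0.1421 0.049 ]
[[0.6, -0.2], [0.1, 0.3], [-0.2, -0.4], [-0.9, -0.1], [1.3, 0.2], [-0.6, 0.2]]
```

```bash
cat >> h.py <<'E'
X=np.array([.5486,.1883,np.radians(17.9)])
RD=R.from_euler("z",X[2])
def D(q): return RD.apply(np.array(q)/1000)+[X[0],X[1],0]   # dock mm -> world
NRM=RD.apply([-np.sin(np.radians(15)),0,np.cos(np.radians(15))])
def goal(up,along=0):   # tips 'up' mm above button top plane, 'along' mm upslope
    zt=RD.apply([0,1,0]); yt=-NRM; xt=np.cross(yt,zt)
    return D((-45.5,-2.5,49))+NRM*(11+up)/1000+xt*along/1000, R.from_matrix(np.c_[xt,yt,zt])
def rel(up,along=0):
    s=env.get_state(); p,r=goal(up,along); r0=R.from_rotvec(s["eef_rot"])
    print("t",s["t"],"shift cm",(r0.inv().apply(p-s["tool_pos"])*100).round(2),"turn",(r0.inv()*r).as_rotvec().round(3),"goal",p.round(4),"F",s["force"].round(2),"w",s["gripper_width"])
E
python3 - <<'E'
from h import *
rel(120); rel(50)
E
```

```text
t 0.1 shift cm [ 40.38   6.2  -32.86] turn [ 0.082 -0.613 -0.254] goal [0.4738 0.1615 0.1755] F [ 0.08  0.21 -0.52] w 0.09149591133165157
t 0.1 shift cm [ 41.85  12.96 -31.8 ] turn [ 0.082 -0.613 -0.254] goal [0.491  0.1671 0.1079] F [ 0.08  0.21 -0.52] w 0.09149591133165157
```

Emit:
{"api": "play_rows", "payload": {
  "targets": [
    [[0.01,-0.08,-0.03],[3.2,0,-2.6],5.0],
    [[0.02,-0.16,-0.06],[6.4,0,-5.2],5.0],
    [[0.03,-0.24,-0.1],[9.6,0,-7.8],5.0],
    [[0.035,-0.3,-0.12],[12.8,0,-10.4],5.0],
    [[0.045,-0.38,-0.15],[16,0.5,-13],5.0],
    [[0.055,-0.45,-0.18],[19.2,1,-15.6],5.0],
    [[0.065,-0.52,-0.21],[22.4,1.5,-18.2],5.0],
    [[0.075,-0.58,-0.24],[25.6,2,-20.8],5.0]
  ]
}}

```text
t: 0.9
tool_pos: [0.3695, 0.3197, 0.2175]
eef_rot: [-1.514, -0.412, 0.026]
force: [1.2, -0.0, 0.1]
gripper_width: 0.0502
```

```bash
python3 -c "
from h import *
rel(120); rel(30)"
```

```text
t 0.9 shift cm [  4.41   5.41 -18.11] turn [ 0.006 -0.029 -0.013] goal [0.4738 0.1615 0.1755] F [ 1.16 -0.04  0.12] w 0.05017046353152524
t 0.9 shift cm [  4.52  14.41 -18.05] turn [ 0.006 -0.029 -0.013] goal [0.496  0.1687 0.0886] F [ 1.16 -0.04  0.12] w 0.05017046353152524
```

Emit:
{"api": "play_rows", "payload": {
  "targets": [
    [[0,-0.01,-0.01],[1,1,-4],5.0],
    [[0.006,-0.03,-0.013],[2,2,-8],5.0],
    [[0.006,-0.03,-0.013],[3,3.5,-12],5.0],
    [[0.006,-0.03,-0.013],[4,4.5,-15.5],5.0],
    [[0.006,-0.03,-0.013],[4.4,6,-18],5.0],
    [[0.006,-0.03,-0.013],[4.5,9,-18.1],5.0],
    [[0.006,-0.03,-0.013],[4.5,12.4,-18.1],5.0],
    [[0.006,-0.03,-0.013],[4.5,12.4,-18.1],5.0]
  ]
}}

```text
t: 1.7
tool_pos: [0.4884, 0.1668, 0.1045]
eef_rot: [-1.509, -0.437, 0.043]
force: [-0.7, -0.1, -0.5]
gripper_width: 0.05
```

```bash
python3 -c "
from h import *
rel(50); rel(10)
im,d=snap('side','side1'); cv2.imwrite('pics/s1.png',cv2.resize(im[150:280,220:350,::-1],None,fx=4.6,fy=4.6,interpolation=cv2.INTER_CUBIC))
im,d=snap('top','top1')
s=env.get_state(); r=R.from_rotvec(s['eef_rot'])
for k in (-1,1): print(proj('side',s['tool_pos']+r.apply([0,.011,k*.025])),proj('side',D((-45.5,-35,49))))"
```

```text
t 1.7 shift cm [ 0.33 -0.26 -0.06] turn [ 0.001 -0.003 -0.007] goal [0.491  0.1671 0.1079] F [-0.74 -0.06 -0.47] w 0.05000018649506567
t 1.7 shift cm [ 0.36  3.74 -0.05] turn [ 0.001 -0.003 -0.007] goal [0.5009 0.1703 0.0693] F [-0.74 -0.06 -0.47] w 0.05000018649506567
[[298.05346927 218.22614063]] [[291.7007114  229.48954982]]
[[302.23906594 229.8777161 ]] [[291.7007114  229.48954982]]
```

View pics/s1.png

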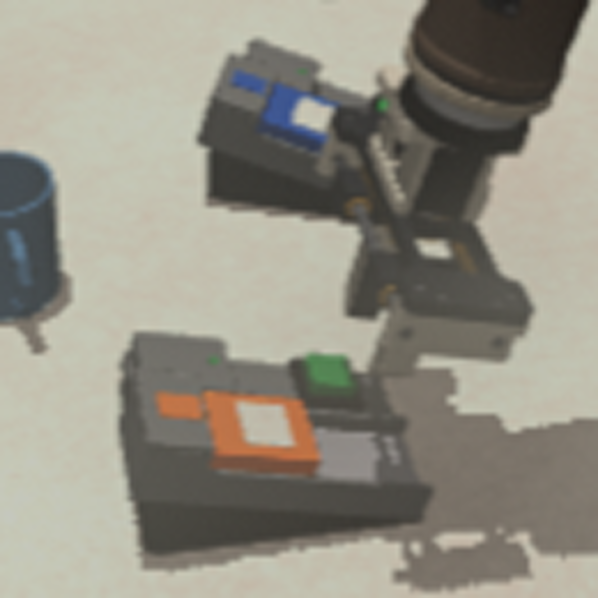

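The side view shows the gripper hovering, tips near crop (385,368), just as projected. The bracket at (350–530, 270–360) needs a clearance check, so I'll take the cloud into the tool frame.

```bash
python3 - <<'E'
from h import *
s=env.get_state(); r=R.from_rotvec(s['eef_rot'])
for n in("side","top"):
    d=np.load(f"pics/{n}1.npz")["d"]; vv,uu=np.mgrid[:384,:512]; m=(d>0); P=world(n,uu[m],vv[m],d[m]); T=r.inv().apply(P-s['tool_pos'])*1000
    k=(abs(T[:,0])<120)&(abs(T[:,2])<130)&(T[:,1]<25)&(T[:,1]>-150); T=T[k]
    for a in range(-140,25,10):
        q=T[(T[:,1]>=a)&(T[:,1]<a+10)]
        if len(q): print(n,a,len(q),"x",np.percentile(q[:,0],[3,50,97]).round(),"z",np.percentile(q[:,2],[3,50,97]).round())
E
```

```text
side -140 59 x [-20.   2.  21.] z [ 5. 14. 17.]
side -130 73 x [-19.   8.  22.] z [-47.  13.  18.]
side -120 92 x [-23.   8.  21.] z [-43.  13.  18.]
side -110 105 x [-23.  16.  23.] z [-45.  12.  17.]
side -100 489 x [-30.  11.  34.] z [-87.  58.  95.]
side -90 173 x [-30.   9.  35.] z [-79.  82.  96.]
side -80 220 x [-22.  25.  35.] z [-80.  30.  93.]
side -70 194 x [-31.  25.  35.] z [-79.  56.  88.]
side -60 87 x [-32.  10.  34.] z [-82.  86.  89.]
side -50 11 x [-6.  0.  6.] z [-31. -28. -26.]
side -40 8 x [-8.  8. 10.] z [-40. -33. -28.]
side -30 7 x [7. 9. 9.] z [-40. -33.  16.]
side -20 34 x [-12.   7.  10.] z [-40.  41.  43.]
side -10 45 x [-11.   4.   9.] z [-38.  37.  43.]
side 0 30 x [-9.  5.  9.] z [-35. -26.  39.]
side 10 9 x [-12.   3.   8.] z [-29. -26.  30.]
top -140 12 x [-16.   2.  20.] z [-53. -52. -37.]
top -130 6 x [-12.   5.  19.] z [-53. -52. -51.]
top -120 8 x [-14.  -1.  16.] z [-53. -52. -51.]
top -110 28 x [-15.  16.  26.] z [-80. -51.  65.]
top -100 518 x [-31.   8.  34.] z [-95. -59.  90.]
top -90 34 x [-1. 26. 38.] z [-92.  27.  90.]
top -80 145 x [ 5. 28. 37.] z [-66.   5.  63.]
top -70 51 x [23. 30. 38.] z [-59.  14.  79.]
top -60 3 x [33. 34. 37.] z [-79. -42.  72.]
top -30 2 x [11. 11. 11.] z [29. 31. 32.]
top -20 1 x [9. 9. 9.] z [24. 24. 24.]
top -10 1 x [6. 6. 6.] z [23. 23. 23.]
```

Clear: the tips are narrow at z about ±25–35 mm, and the body begins 55 mm back. I'll go down to 8 mm above the button.

Emit:
{"api": "play_rows", "payload": {
  "targets": [
    [[0,0,-0.007],[0.35,0,0],5.6],
    [[0,0,-0.007],[0.35,2,0],5.6],
    [[0,0,-0.007],[0.35,3.3,0],5.6],
    [[0,0,-0.007],[0.35,3.7,0],5.6],
    [[0,0,-0.007],[0.35,3.7,0],5.6]
  ]
}}

```text
t: 2.3
tool_pos: [0.5026, 0.1724, 0.0741]
eef_rot: [-1.504, -0.448, 0.033]
force: [-0.2, 0.2, -0.2]
gripper_width: 0.0564
```

```bash
python3 -c "
from h import *
rel(0); rel(-7)
im,d=snap('side','side2'); cv2.imwrite('pics/s2.png',cv2.resize(im[195:285,230:330,::-1],None,fx=6.5,fy=6.5,interpolation=cv2.INTER_CUBIC))
"
```

```text
t 2.3 shift cm [-0.35  1.4  -0.16] turn [-0.001 -0.002  0.007] goal [0.5034 0.1711 0.0596] F [-0.15  0.18 -0.17] w 0.05644110278438824
t 2.3 shift cm [-0.36  2.1  -0.16] turn [-0.001 -0.002  0.007] goal [0.5051 0.1716 0.0529] F [-0.15  0.18 -0.17] w 0.05644110278438824
```

View pics/s2.png

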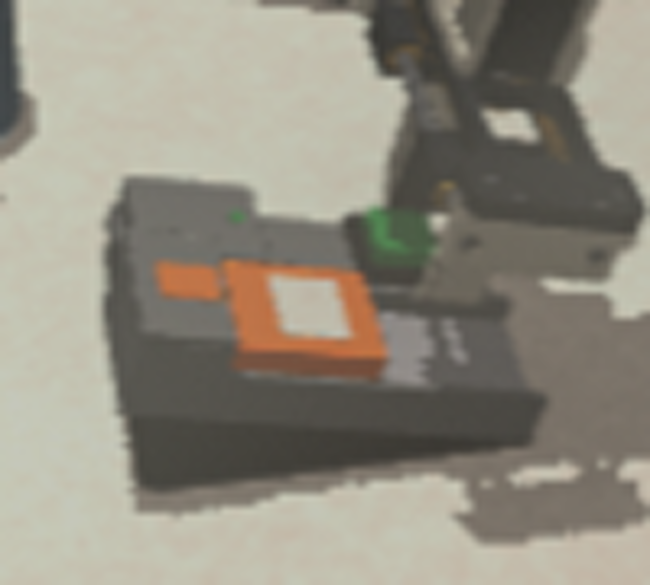

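The near tip is at (435,295) over the chute, downhill of the cartridge front at (385,350), and the button at (400,230) is still up. I'll centre the tool, then descend to just above contact.

Emit:
{"api": "play_rows", "payload": {
  "targets": [
    [[0,0,0.006],[-0.3,0.3,-0.15],5.6],
    [[0,0,0.006],[-0.3,0.7,-0.15],5.6],
    [[0,0,0.006],[-0.3,1.0,-0.15],5.6],
    [[0,0,0.006],[-0.3,1.0,-0.15],5.6],
    [[0,0,0.006],[-0.3,1.0,-0.15],5.6]
  ]
}}

```text
t: 2.85
tool_pos: [0.5025, 0.1705, 0.0626]
eef_rot: [-1.506, -0.443, 0.038]
force: [0.8, -0.2, -0.8]
gripper_width: 0.0561
```

```bash
python3 -c "
from h import *
rel(0); rel(-7); print(NRM)
s=env.get_state(); r=R.from_rotvec(s['eef_rot']); print(RD.inv().apply(s['tool_pos']+r.apply([0,.011,0])-[X[0],X[1],0])*1000)
"
```

```text
t 2.85 shift cm [0.02 0.32 0.03] turn [-0.    -0.003 -0.   ] goal [0.5034 0.1711 0.0596] F [ 0.78 -0.23 -0.76] w 0.05605899477328695
t 2.85 shift cm [0.02 1.02 0.03] turn [-0.    -0.003 -0.   ] goal [0.5051 0.1716 0.0529] F [ 0.78 -0.23 -0.76] w 0.05605899477328695
[-0.24629075 -0.07954975  0.96592583]
[-46.50379011  -2.78676869  52.01514527]
```

Emit:
{"api": "play_rows", "payload": {
  "targets": [
    [[0,0,0],[0,0.2,0],5.6],
    [[0,0,0],[0,0.4,0],5.6],
    [[0,0,0],[0,0.6,0],5.6],
    [[0,0,0],[0,0.6,0],5.6],
    [[0,0,0],[0,0.6,0],5.6]
  ]
}}

```text
t: 3.35
tool_pos: [0.5042, 0.1711, 0.057]
eef_rot: [-1.506, -0.443, 0.038]
force: [0.2, 0.0, 2.3]
gripper_width: 0.056
```

```bash
python3 -c "
from h import *
rel(0); rel(-7)
s=env.get_state(); print('along n',s['force']@NRM)"
```

```text
t 3.35 shift cm [-0.01 -0.27  0.02] turn [-0.    -0.003  0.   ] goal [0.5034 0.1711 0.0596] F [0.25 0.02 2.33] w 0.05596806547259015
t 3.35 shift cm [-0.01  0.43  0.02] turn [-0.    -0.003  0.   ] goal [0.5051 0.1716 0.0529] F [0.25 0.02 2.33] w 0.05596806547259015
along n 2.183462696993843
```

Contact is confirmed: 2.2 N at 2.7 mm down, consistent with the button spring. I'll press on to about 7.5 mm.

Emit:
{"api": "play_rows", "payload": {
  "targets": [
    [[0,0,0],[0,0.2,0],5.6],
    [[0,0,0],[0,0.4,0],5.6],
    [[0,0,0],[0,0.5,0],5.6],
    [[0,0,0],[0,0.5,0],5.6],
    [[0,0,0],[0,0.5,0],5.6],
    [[0,0,0],[0,0.5,0],5.6],
    [[0,0,0],[0,0.5,0],5.6]
  ]
}}

```text
t: 4.05
tool_pos: [0.505, 0.1713, 0.052]
eef_rot: [-1.506, -0.442, 0.038]
force: [-3.6, -1.6, 1.7]
gripper_width: 0.0558
```

```bash
python3 -c "
from h import *
rel(-7)
s=env.get_state(); r=R.from_rotvec(s['eef_rot']); print('tool F',r.inv().apply(s['force']),s['moment'])
im,d=snap('side','side3'); cv2.imwrite('pics/s3.png',cv2.resize(im[195:285,230:330,::-1],None,fx=6.5,fy=6.5,interpolation=cv2.INTER_CUBIC))
for q in ((-18.1,57,62.6),(-18.1-19.8,57,62.6-5.3)): print((proj('side',D(q))-[230,195])*6.5)
"
```

```text
t 4.05 shift cm [ 0.04 -0.07  0.02] turn [-0.    -0.003 -0.   ] goal [0.5051 0.1716 0.0529] F [-3.56 -1.56  1.72] w 0.05579814787128117
tool F [-3.29018046 -2.66314218 -0.40216142] [-0.1928013   0.79421363  0.1066629 ]
[[385.86704654 353.07026756]]
[[431.82964689 356.7836197 ]]
```

View pics/s3.png

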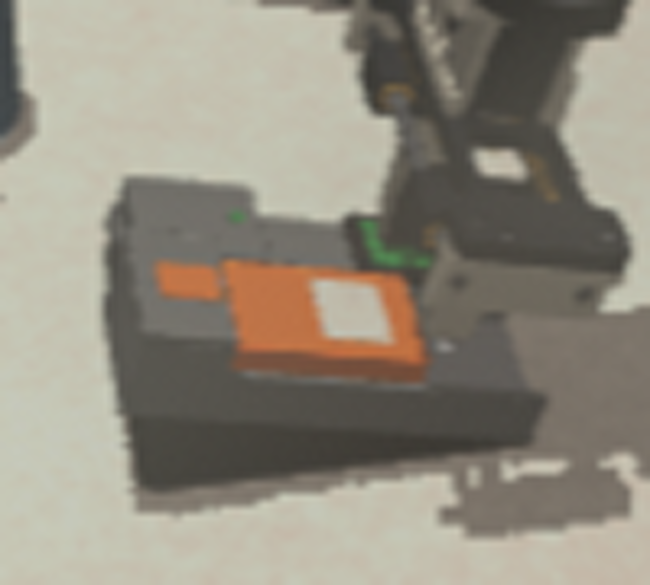

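The cartridge has popped out about 18–19 mm: its front corner moved from (386,353) to (427,357). It rests against the finger, and about 3 N shows along the slope. I'll hold briefly, then check that it is steady.

Emit:
{"api": "play_rows", "payload": {
  "targets": [
    [[0,0,0],[0,0,0],5.6],
    [[0,0,0],[0,0,0],5.6],
    [[0,0,0],[0,0,0],5.6],
    [[0,0,0],[0,0,0],5.6],
    [[0,0,0],[0,0,0],5.6]
  ]
}}

```text
t: 4.6
tool_pos: [0.505, 0.1713, 0.052]
eef_rot: [-1.506, -0.443, 0.038]
force: [-3.6, -1.0, 2.8]
gripper_width: 0.0561
```

```bash
python3 -c "
from h import *
rel(-7)
s=env.get_state(); r=R.from_rotvec(s['eef_rot']); print('tool F',r.inv().apply(s['force']))
im,d=snap('side','side4'); a=np.load('pics/side3.npz')['im']; c=lambda i:i[195:285,230:330].astype(int)
print('max/mean diff',abs(c(im)-c(a)).max(),abs(c(im)-c(a)).mean())
for n,i in (('before',a),('after',im)):
    h=cv2.cvtColor(i[225:260,255:300],cv2.COLOR_RGB2HSV); m=(h[...,0]<20)&(h[...,1]>130); v,u=np.nonzero(m); print(n,u.mean(),v.mean(),m.sum())
"
```

```text
t 4.6 shift cm [ 0.03 -0.08  0.02] turn [-0.    -0.003 -0.   ] goal [0.5051 0.1716 0.0529] F [-3.55 -0.97  2.76] w 0.05612564366657374
tool F [-2.83887398 -3.61714835  0.16161399]
max/mean diff 39 0.5372962962962963
before 20.16883116883117 17.162337662337663 308
after 20.229032258064517 17.24516129032258 310
```

Steady, with about 3.6 N on the button and 2.8 N from the cartridge. Handing in.

```bash
python3 -c "
from workcell import env
env.close_job()"
```

```text
the job is handed in; nothing more can be done
```

I pressed the orange dock's eject button with one finger and caught the orange cartridge against the other finger in the chute. I handed the job in with both still held, at about 4.7 s of the 30 s; no verdict is reported.

- **Button:** about 7.8 mm down by the tool pose and my fitted dock position, with about 3.6 N of force square to the deck. That agrees roughly with the button's spring.
- **Cartridge:** in the side view its front had moved about 18–19 mm down the chute, inside the 10–45 mm window. It pressed on the finger with about 2.8 N along the slope. It did not move between two pictures about 0.5 s apart.
- **Blue dock, mug, mouse and stapler:** the arm stayed well clear of them, but I did not measure them again at the end.
- **Disagreement:** the dock's angle differed between the cameras, 19.6° from the top and 16.7° from the side. I used 17.9° from both together, which left the button position uncertain by about 2 mm, well within the size of its cap.

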